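# Load a ribbon spool on the gift-wrapping dispenser

## Task

Load the red ribbon on the dispenser: thread the spindle through the red spool where it lies in the stock tray, push until the spool sits against the brass collar, lift it out on the spindle and lay the spindle in both slots of the dispenser, its neck dropped home in the brass cheek, and let go. Hold only the spindle's wooden handle, never the spool, feel your way in gently without forcing anything, and leave the other things on the counter as they are.

Things in the scene. Friction and masses are not known exactly. Their poses are not given: they have to be found in the camera images.
- spindle: Loose spindle, 70 g, 204 mm long, balanced about its neck, lying level on the counter. Origin on its axis, mid-neck; +y from handle to tip, z up. Along y (mm): wooden handle 22 x 22 square, -104 to -4.5; steel neck dia. 9, -4.5 to 4.5; brass collar dia. 22, 4.5 to 9.5; aluminium rod dia. 14, 9.5 to 100, the last 3 tapering to dia. 10.
- spindle_grip (a point): Where to grip the spindle's handle: on its axis, 66 mm from the origin towards the handle end, 11 mm above the counter as it lies. Take it from above across the two upright sides (22 mm apart).
- spool_red: Red ribbon spool with white flanges, 75 to 155 g, dia. 70 mm, 34 wide, plain bore dia. 16.6 right through. Origin: its centre; y: axis of the bore. Lies loose on its rims in one of the tray's bays (which one varies), axis 42.4 mm above the counter. Hanging on the level spindle its centre is 1.3 mm below the spindle's axis and, against the collar, 26.5 mm from the spindle's origin.
- tray: Wooden tray, fixed, 264 (x) by 86 mm (y), floor 8 thick. Origin: on the counter under its centre, z up. Bays at x = -82, 0, 82 mm, spool axes along y, 12 mm chocks against rolling. Open in front (-y): thread from there, tip to +y. A pushed spool slides back 5 to 19 mm, then meets the back lip (inner face y = 36 mm, top 24 mm above the counter: the spindle passes over it).
- dispenser: Ribbon dispenser, fixed. Origin: on the counter under the spindle's line, z up, y along that line from handle end to tip end. Grey base 96 x 138 mm, 10 thick, y = -25 to 113. Handle end: brass cheek, upright, 6 mm thick, 44 wide. Tip end: steel cheek, y = 86 to 91 mm, 48 wide. Each has one slot open at the top, with a bevelled mouth 3 to 4 mm wide each side.
- brass_line (a point): Point on the dispenser's y axis at y = 0, 56 mm above the counter: height of the seated spindle's axis. Brass cheek: slot 11 mm wide, floor 51.5, top 62 mm above the counter; only the neck fits it, handle, collar and rod are too thick. It is clamped on a slide: its middle stands anywhere from y = 0 to 30 mm; that is NOT measured: find it by eye or by feel. It does not give under 25 N.
- search_start (a point): Point on the dispenser's y axis at y = 38 mm, 73 mm above the counter. With the level spindle's origin here, the brass cheek is surely under the handle, which rests on the cheek's top, and a spool against the collar is clear of both cheeks. Moved along -y, the spindle rests on the handle until the neck comes over the cheek (3 mm of play), where it can sink 17 mm.
- steel_slot (a point): Middle of the floor of the steel cheek's slot, at y = 88.5 mm, 49 mm above the counter. The slot is 17 mm wide, its top 64 mm above the counter; the 14 mm rod lies in it.
- spool_gold: Gold ribbon spool of the same size, in another bay: leave it alone. Origin: its centre.
- spool_cream: Cream ribbon spool of the same size, in another bay: leave it alone. Origin: its centre.
- jar: Jar of chocolate spread, diameter 68, height 85 mm. Origin: centre of its underside. Leave it alone.
- cup: Small glass tasting cup, diameter 44, height 42 mm. Origin: centre of its underside. Leave it alone.
- gift_box: Cream gift box with a red bow, 100 x 100 x 50 mm. Origin: centre of its underside. Leave it alone.
- praline_box: Open yellow box of pralines, 100 x 140 x 30 mm. Origin: centre of its underside. Leave it alone.
- spoon: Steel tasting spoon, 140 mm long, lying on the counter. Leave it alone.
- stamp: Wooden stamp, diameter 40, height 65 mm. Origin: centre of its underside. Leave it alone.
Not all that is in view belongs to the job. What is shaped like the dispenser but green is not meant.

How it is judged:
On the way:
1. the red spool hangs on the spindle against its collar (gap under 5 mm), lifted at least 25 mm clear of the tray (x of spool_red in the frame of spindle between -0.004 and 0.004 m and z of spool_red in the frame of spindle between -0.0048 and 0.0022 m and angle between the y axis of spool_red and the y axis of spindle, either way round below 0.12 rad and y of spool_red in the frame of spindle between 0.024 and 0.0315 m and height (world z) of spool_red above 0.0675 m), for 0.2 s.
At the end, for the whole second after the job is handed in: The spindle lies at rest in both dispenser slots, handle at the brass cheek, neck home in it (axis 56 mm above the counter and over the dispenser's line, each within 3 mm; parallel within 0.05 rad); the red spool hangs still on it between the cheeks, its centre 21 to 49 mm from the neck (z of spindle in the frame of dispenser between 0.053 and 0.059 m and x of spindle in the frame of dispenser between -0.003 and 0.003 m and y of spindle in the frame of dispenser between -0.005 and 0.035 m and angle between the y axis of spindle and the y axis of dispenser, either way round below 0.05 rad and x of spool_red in the frame of spindle between -0.004 and 0.004 m and z of spool_red in the frame of spindle between -0.0048 and 0.0022 m and angle between the y axis of spool_red and the y axis of spindle, either way round below 0.12 rad and y of spool_red in the frame of spindle between 0.021 and 0.049 m and linear speed of each of spindle, spool_red below 0.02 m/s and angular speed of spool_red below 0.3 rad/s); the robot touches nothing.
It fails at once if the spindle and the red spool are forced together: more than 25 N between them (contact force between spindle and spool_red above 25 N).
It fails at once if the red spool is jammed against the tray or the dispenser: more than 25 N (contact force between spool_red and tray above 25 N or contact force between spool_red and dispenser above 25 N).
It fails at once if the spindle is forced on the dispenser: more than 25 N (contact force between spindle and dispenser above 25 N).
It fails at once if the gripper or arm touches the red spool (contact force between spool_red and the fingers above 0.5 N or contact force between spool_red and the arm above 0.5 N).
It fails at once if another thing on the counter is shifted by more than 15 mm (distance of any of spool_gold, spool_cream, jar, cup, gift_box, praline_box, spoon, stamp from where it was at the start of the episode above 0.015 m).
It also fails if it takes over 70 s, if anything falls off the work surface, if the arm or the gripper's body presses on something with over 40 N, if the wrist force passes 120 N, or if a joint passes its speed limit or range.

## Robot

A 7-joint arm with a two-finger parallel gripper is mounted at the origin on the work surface. World frame = base frame: x ahead of the robot, y to its left, z up, the work surface at z = 0. Lengths are in m, angles in rad, forces in N, time in s.
With the tool pointing down it reaches from about 0.4 to 0.85 m from the base axis. Payload 10.4 kg.
Tool frame: the origin (TCP) lies between the finger pads; the fingertips stand 17 mm ahead of it and the grasp point (between the pads) lies 2 mm behind it; x points along the fingers, z is the direction in which the jaws open and shut, and the axes are right-handed (so a half turn about x gives the same grasp; the last joint's range is limited). The gripper opens to 87 mm and grips with 3 to 60 N. Pads are 19 mm wide; open, the fingers measure 117 mm over their backs; the gripper's body (75 mm by 190 mm) begins 51 mm behind the grasp point.
Start: joints at [1.231, 0.332, -0.065, 1.46, 0.022, 1.35, -0.088], TCP at [0.195, -0.594, 0.24] pointing down, gripper open.
Joint ranges: [-2.6, 2.6], [-0.5, 2.12], [-1.47, 1.34], [0.16, 2.42], [-1.27, 4.41], [0.06, 2.06], [-2.6, 2.6]. Speed limits (rad/s): [2.22, 2.22, 2.79, 2.79, 3.14, 3.14, 3.14].

## Interface

Orientations are given as a rotation vector (axis times angle).
In Python, from bench import r, vision gives the robot as it stands. The module is installed in compiled form; this text tells all that it offers.
- The arm moves only by the tool carry_out, never from a script. Its arguments are lists of equal length, an entry for each row: "turn": the turn, a rotation vector about the tool's x, y, z in degrees, a list of three; "translation": the shift along the tool's x, y, z in mm, a list of three; "claw": the closure, from 0 (fully open) to 1 (shut). In form: {"turn": [[rx, ry, rz], ...], "translation": [[x, y, z], ...], "claw": [claw, ...]}. A call has exactly 10 rows; each row is the pose to reach, as a shift and turn from the pose commanded when the call began, along the tool's axes at that moment; what a row does not reach only later rows make up. A row lasts 1/10 s, in which the tool goes at most 50 mm and 8.59 degrees, less where a joint would pass 70% of its speed; a pose out of reach is approached as far as the arm can. A call with a gripper value outside its range is refused whole. The fingers move at their own pace and stop on an object; "squeeze" is the grip in N (left out, the last holds). Time passes only in rows, so rows that repeat a pose let the fingers close, or fill a call up. It gives the time, the measured TCP pose, the force and the opening at its end, in the units of the state.
- r.read_state(): the state, without advancing time (a new reading comes with each control period).
- vision.snapshot(name): name is "scene" or "top" or "wrist"; returns a dict with "frame" (480x640x3 uint8, red, green, blue), "z_map" (480x640 float32, m along the optical axis (not along the pixel's ray), 0 where there is no reading), "fov_y" (degrees; the focal length in pixels is half the picture's height over the tangent of half this angle, whatever the lens; pixels are square), "cx", "cy" (the principal point, pixels), "k1" (the pictures are not rectified: a ray, as slopes to the right and down, at radius r is drawn at 1 + k1 r^2 times it, then the intrinsics apply), "extrinsics" (4x4, takes a point from camera to world coordinates). Camera axes: x right, y down, z forward; pixel columns grow to the right and rows downward; lengths in m; the calibration is good to about 2 mm. A picture is of the moment at which its call begins.
- r.sign_off(): hands the job in, once; it reports no verdict.
The state is a dict: "time_s": time; "joints": joint angles; "qvel": joint speeds; "joint_efforts": joint torques, N m; "tool_pos": TCP position; "eef_rot": TCP orientation; "contact_force": force on the tool from outside, world axes, zero at the start; "ft_torque": the same for the moment, N m; "width": finger opening in m.
Only numpy, scipy, OpenCV 4.12 (cv2) and the standard library are available. Lean on these libraries where they do the work, as an engineer would, in place of code of your own. Each camera call takes 0.05 s, during which the arm holds its last target. There are 200 camera calls.

## Working session

There is one attempt and no reset: what is moved stays moved. The work goes in short steps, Python scripts to look and compute and a tool call to move; the robot and the scene stay as the last step left them, time stands still between calls to the robot, and variables do not carry over. Pictures are saved under pics/ and viewed, about 8 in all and at most 12, crops included, and the job is handed in when it is done.

Besides the shell and the picture viewer there is one more tool, called by a JSON object that holds its "name" and its "arguments", one argument or row to a line. carry_out: Moves the arm, as the interface text tells. Its arguments: {"type":"object","properties":{"turn":{"type":"array","items":{"type":"array","items":{"type":"number"}}},"translation":{"type":"array","items":{"type":"array","items":{"type":"number"}}},"claw":{"type":"array","items":{"type":"number"}},"squeeze":{"type":"number"}},"required":["turn","translation","claw"]}

```bash
mkdir -p pics; cat > h.py <<'E'
import numpy as np, cv2, pickle
from scipy.spatial.transform import Rotation as R
from bench import r, vision
def snap(n):
    s=vision.snapshot(n); pickle.dump(s,open(f'pics/{n}.pkl','wb')); return s
def load(n): return pickle.load(open(f'pics/{n}.pkl','rb'))
def rays(s,uv):
    f=240/np.tan(np.radians(s['fov_y'])/2); k=s['k1']
    d=(np.atleast_2d(uv).astype(float)-[s['cx'],s['cy']])/f; p=d.copy()
    for _ in range(20): p=d/(1+k*(p**2).sum(1,keepdims=True))
    return np.c_[p,np.ones(len(p))]
def onplane(s,uv,z):
    E=s['extrinsics']; d=rays(s,uv)@E[:3,:3].T; o=E[:3,3]
    return o+d*((z-o[2])/d[:,2])[:,None]
def cloud(s):
    v,u=np.mgrid[:480,:640]; uv=np.c_[u.ravel(),v.ravel()]; z=s['z_map'].ravel()
    E=s['extrinsics']; P=(rays(s,uv)*z[:,None])@E[:3,:3].T+E[:3,3]; P[z==0]=np.nan
    return P.reshape(480,640,3)
def st():
    s=r.read_state(); print({k:np.round(v,4).tolist() for k,v in s.items() if k not in('qvel','joint_efforts')})
    return s
E
python3 - <<'E'
from h import *
s=st(); print(R.from_rotvec(s['eef_rot']).as_matrix().round(3))
for n in('scene','top'):
    a=snap(n); cv2.imwrite(f'pics/{n}1.png',a['frame'][...,::-1]); print(n,a['fov_y'],a['cx'],a['cy'],a['k1'],a['extrinsics'].round(3).tolist())
E
```

```text
{'time_s': 0.0, 'joints': [1.2314, 0.3329, -0.0647, 1.4609, 0.0216, 1.3499, -0.0885], 'tool_pos': [0.1946, -0.5936, 0.2388], 'eef_rot': [0.9735, 1.3438, -0.9723], 'contact_force': [0.9657, -0.7267, 0.3683], 'ft_torque': [-0.0164, 0.0082, 0.0131], 'width': 0.0871}
[[-0.     0.95   0.312]
 [ 0.001  0.312 -0.95 ]
 [-1.    -0.    -0.001]]
scene 45.516730212178246 308.9162306633396 243.59370920502525 0.03316476454186868 [[0.371, 0.622, -0.689, 1.546], [0.929, -0.25, 0.274, -0.595], [-0.002, -0.742, -0.671, 1.029], [0.0, 0.0, 0.0, 1.0]]
top 55.623631887612234 325.80606903577393 247.15138237562536 -0.031745580318245384 [[-0.027, -0.992, 0.122, 0.432], [-1.0, 0.029, 0.012, -0.224], [-0.015, -0.122, -0.992, 1.209], [0.0, 0.0, 0.0, 1.0]]
```

View pics/scene1.png

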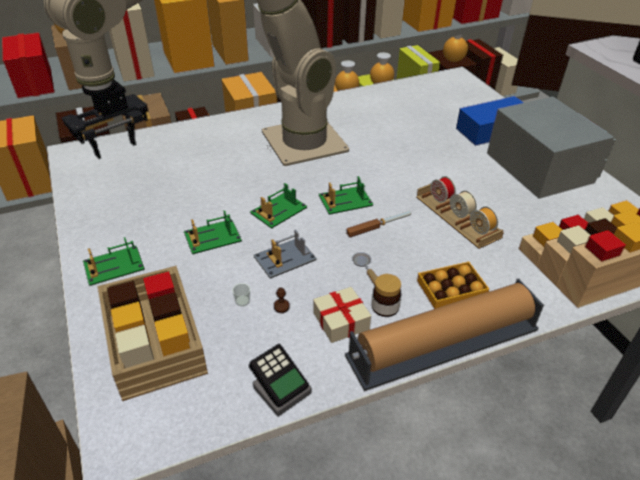

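View pics/top1.png

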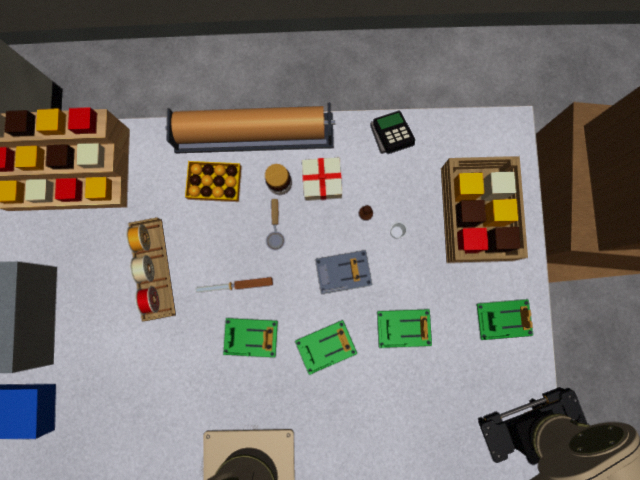

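Top view: spindle at (235,285), with its tip to the left (+y world). The grey dispenser is at (344,271) with the brass cheek on the right. The tray is at (152,270), with the red spool in the bay nearest the robot (148,300). Next I'll measure these.

```bash
python3 - <<'E'
from h import *
a=load('top'); P=cloud(a); hsv=cv2.cvtColor(a['frame'],cv2.COLOR_RGB2HSV)
print('counter z',np.nanmedian(P[230:260,170:200,2]))
def reg(x0,x1,y0,y1,cond=None):
    m=np.zeros((480,640),bool); m[y0:y1,x0:x1]=1; return m&cond
H,S,V=[hsv[...,i].astype(int) for i in range(3)]
def rect(name,m,z):
    v,u=np.where(m); W=onplane(a,np.c_[u,v],z)[:,:2]
    c,(w,h),ang=cv2.minAreaRect((W*1000).astype(np.float32)); mu=W.mean(0); ev,E=np.linalg.eigh(np.cov(W.T)); d=E[:,1]
    print(name,len(u),'c',np.round(c,1),'wh',round(w,1),round(h,1),'ang',round(ang,1),'mean',mu.round(4),'dir',d.round(3),'medz',np.nanmedian(P[m][:,2]).round(4))
rect('handle',reg(228,280,270,295,(S>100)&(V>40)),.018)
rect('spindle z>5mm',reg(190,280,270,300,P[...,2]>.006),.013)
rect('grey base',reg(305,380,240,300,(np.abs(P[...,2]-.01)<.006)&(V<150)),.010)
rect('tray',reg(120,182,212,328,(S>60)|(P[...,2]>.006)),.02)
rect('red',reg(125,170,280,322,((H<8)|(H>172))&(S>150)),.06)
i=cv2.resize(a['frame'][200:330,110:390],None,fx=2.85,fy=2.85,interpolation=cv2.INTER_CUBIC); cv2.imwrite('pics/c1.png',i[...,::-1])
E
```

```text
counter z 0.0011798324955042405
handle 294 c [489.4  -9.1] wh 20.1 113.0 ang 5.0 mean [ 0.4899 -0.0137] dir [-0.085  0.996] medz 0.0233
spindle z>5mm 578 c [488.2  33. ] wh 235.2 75.7 ang 87.8 mean [0.4856 0.0243] dir [-0.067  0.998] medz 0.0209
grey base 1530 c [ 513.7 -252.5] wh 96.0 137.9 ang 8.4 mean [ 0.5151 -0.2543] dir [-0.072  0.997] medz 0.0107
tray 3689 c [540.7 256.4] wh 302.3 164.3 ang 1.6 mean [0.5338 0.2575] dir [-0.988 -0.154] medz 0.0219
red 252 c [452.2 248. ] wh 62.4 51.0 ang 16.9 mean [0.4501 0.257 ] dir [-0.974 -0.226] medz 0.0704
```

View pics/c1.png

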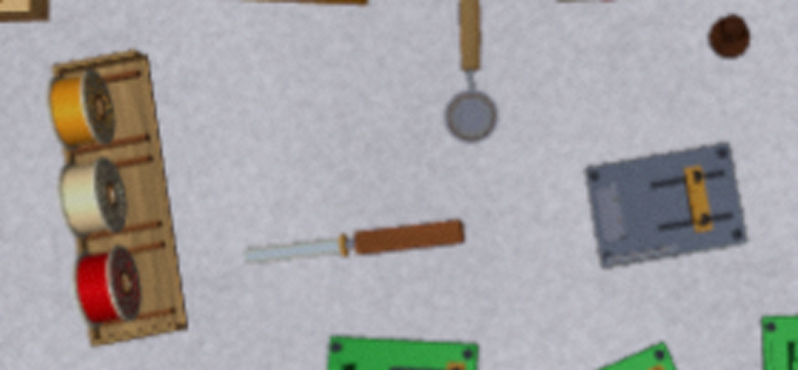

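The dispenser base measures 96x138 mm as it should, at (0.514,-0.2525) and 8.4°. The spindle runs along about (-0.085,0.996). I'll move above the spindle and look closer with the wrist camera.

```bash
cat >> h.py <<'E'
def goto(p,zang,tilt=0):
    "print shift (mm, tool axes) and turn (deg) to bring TCP to p, tool down, jaw axis at zang deg in world xy"
    s=r.read_state(); M=R.from_rotvec(s['eef_rot']).as_matrix()
    t=np.radians(zang); z=np.array([np.cos(t),np.sin(t),0]); x=np.array([0,0,-1.]); y=np.cross(z,x)
    G=np.c_[x,y,z]
    print('shift',(M.T@(np.array(p)-s['tool_pos'])*1000).round(1),'turn',np.degrees(R.from_matrix(M.T@G).as_rotvec()).round(2))
E
python3 - <<'E'
from h import *
goto([.49,-.04,.20],4.9)
print(onplane(load('top'),[[232.5,285.3]],.013))
E
```

```text
shift [  39.4  453.2 -433.9] turn [-7.674e+01 -6.000e-02 -5.000e-02]
[[0.48534532 0.03919661 0.013     ]]
```

{"name": "carry_out", "arguments": {
  "turn": [
    [-77, 0, 0],
    [-77, 0, 0],
    [-77, 0, 0],
    [-77, 0, 0],
    [-77, 0, 0],
    [-77, 0, 0],
    [-77, 0, 0],
    [-77, 0, 0],
    [-77, 0, 0],
    [-77, 0, 0]
  ],
  "translation": [
    [39, 453, -434],
    [39, 453, -434],
    [39, 453, -434],
    [39, 453, -434],
    [39, 453, -434],
    [39, 453, -434],
    [39, 453, -434],
    [39, 453, -434],
    [39, 453, -434],
    [39, 453, -434]
  ],
  "claw": [0, 0, 0, 0, 0, 0, 0, 0, 0, 0]
}}

```text
time_s: 1.1
tool_pos: [0.4299, -0.1517, 0.2084]
eef_rot: [-0.075, 1.57, 0.074]
contact_force: [1.4, -0.7, -0.7]
width: 0.0869
```

```bash
python3 - <<'E'
from h import *
st(); goto([.49,-.04,.20],4.9)
E
```

```text
{'time_s': 1.1, 'joints': [0.812, 0.0093, -0.5691, 1.9029, 0.0059, 1.2307, 0.3362], 'tool_pos': [0.4299, -0.1517, 0.2084], 'eef_rot': [-0.0752, 1.5695, 0.0744], 'contact_force': [1.3579, -0.7132, -0.7013], 'ft_torque': [-0.0712, -0.1658, 0.0339], 'width': 0.0869}
shift [  8.3 105.5  70.4] turn [ 0.56 -0.    0.03]
```

{"name": "carry_out", "arguments": {
  "turn": [
    [0.5, 0, 0],
    [0.5, 0, 0],
    [0.5, 0, 0],
    [0.5, 0, 0],
    [0.5, 0, 0],
    [0.5, 0, 0],
    [0.5, 0, 0],
    [0.5, 0, 0],
    [0.5, 0, 0],
    [0.5, 0, 0]
  ],
  "translation": [
    [8, 105, 70],
    [8, 105, 70],
    [8, 105, 70],
    [8, 105, 70],
    [8, 105, 70],
    [8, 105, 70],
    [8, 105, 70],
    [8, 105, 70],
    [8, 105, 70],
    [8, 105, 70]
  ],
  "claw": [0, 0, 0, 0, 0, 0, 0, 0, 0, 0]
}}

```text
time_s: 2.1
tool_pos: [0.4898, -0.0431, 0.2006]
eef_rot: [-0.064, 1.57, 0.063]
contact_force: [-0.2, -0.5, -0.4]
width: 0.0869
```

```bash
python3 - <<'E'
from h import *
st(); a=snap('wrist'); cv2.imwrite('pics/w1.png',a['frame'][...,::-1]); print(a['fov_y'],a['extrinsics'].round(3).tolist())
E
```

```text
{'time_s': 2.1, 'joints': [0.6515, 0.1184, -0.6933, 1.827, 0.0807, 1.2242, 0.0148], 'tool_pos': [0.4898, -0.0431, 0.2006], 'eef_rot': [-0.0635, 1.5697, 0.0631], 'contact_force': [-0.2167, -0.5113, -0.3536], 'ft_torque': [-0.0048, -0.1183, -0.0023], 'width': 0.0869}
69.09776775805607 [[0.997, 0.077, 0.022, 0.484], [0.08, -0.958, -0.274, 0.032], [0.0, 0.275, -0.961, 0.347], [0.0, 0.0, 0.0, 1.0]]
```

View pics/w1.png

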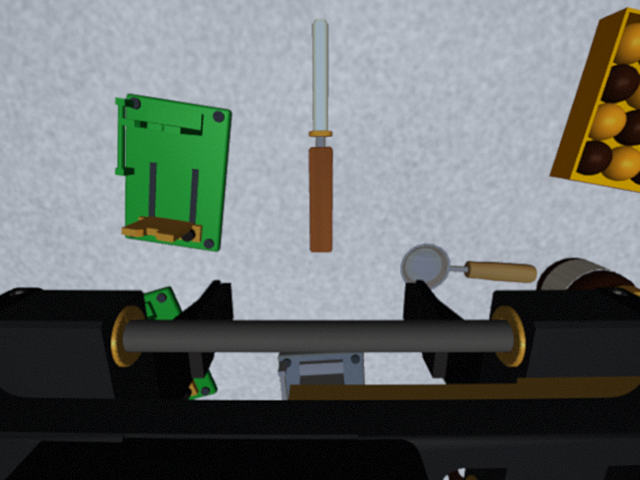

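The spindle's handle is at u 309–333, v 147–252; the collar is at v 133 and the tip at (320,20). Next I'll measure the axis.

```bash
python3 - <<'E'
from h import *
a=load('wrist'); hsv=cv2.cvtColor(a['frame'],cv2.COLOR_RGB2HSV).astype(int); P=cloud(a)
H,S,V=[hsv[...,i] for i in range(3)]
m=(S>110); m[:140]=0;m[260:]=0;m[:,:290]=0;m[:,350:]=0
rows=[v for v in range(155,246,6)]
L=[(np.where(m[v])[0].min()-.5,v) for v in rows]; Rr=[(np.where(m[v])[0].max()+.5,v) for v in rows]
l=onplane(a,L,.022);q=onplane(a,Rr,.022); c=(l+q)/2
p=np.polyfit(c[:,1],c[:,0],1); print('width',(q-l)[:,0].round(4),'fit',p,'res',(c[:,0]-np.polyval(p,c[:,1])).std())
vs=np.where(m.sum(1)>10)[0]; print('v range',vs.min(),vs.max(), onplane(a,[[321,vs.min()-.5],[321,vs.max()+.5]],.022))
print('depth z handle',np.nanmedian(P[m][:,2]),'counter',np.nanmedian(P[60:120,400:500,2]))
# rod edges
g=(hsv[...,2]>0)&(P[...,2]>.009); 
for v in (40,70,100):
    u=np.where(g[v,295:350])[0]+295; print(v,u.min(),u.max(),onplane(a,[[(u.min()+u.max())/2,v]],.014))
print('tip',onplane(a,[[320,19]],.012))
E
```

```text
width [0.0198 0.0199 0.02   0.0201 0.0202 0.0203 0.0204 0.0204 0.0205 0.0206
 0.0207 0.0208 0.0209 0.021  0.0202 0.0203] fit [-0.08578727  0.48949544] res 0.00013032057958456097
v range 147 251 [[ 0.48738055  0.03125738  0.022     ]
 [ 0.49548831 -0.06695341  0.022     ]]
depth z handle 0.023639032880438227 counter 0.0009795329091131233
40 312 327 [[0.47893521 0.11900643 0.014     ]]
70 312 327 [[0.48084931 0.09545931 0.014     ]]
100 312 327 [[0.48283733 0.07100953 0.014     ]]
tip [[0.47801918 0.13564731 0.012     ]]
```

```bash
python3 - <<'E'
from h import *
goto([.4921,-.0303,.0195],4.9)
E
```

```text
shift [181.1  12.5   3.3] turn [-0.27  0.01  0.01]
```

{"name": "carry_out", "arguments": {
  "turn": [
    [-0.3, 0, 0],
    [-0.3, 0, 0],
    [-0.3, 0, 0],
    [-0.3, 0, 0],
    [-0.3, 0, 0],
    [-0.3, 0, 0],
    [-0.3, 0, 0],
    [-0.3, 0, 0],
    [-0.3, 0, 0],
    [-0.3, 0, 0]
  ],
  "translation": [
    [40, 12.5, 3.3],
    [80, 12.5, 3.3],
    [115, 12.5, 3.3],
    [145, 12.5, 3.3],
    [165, 12.5, 3.3],
    [175, 12.5, 3.3],
    [179, 12.5, 3.3],
    [181, 12.5, 3.3],
    [181, 12.5, 3.3],
    [181, 12.5, 3.3]
  ],
  "claw": [0, 0, 0, 0, 0, 0, 0, 0, 0, 0]
}}

```text
time_s: 3.15
tool_pos: [0.4928, -0.0302, 0.0204]
eef_rot: [-0.068, 1.568, 0.067]
contact_force: [0.3, 1.0, 0.2]
width: 0.0871
```

{"name": "carry_out", "arguments": {
  "turn": [
    [0, 0, 0],
    [0, 0, 0],
    [0, 0, 0],
    [0, 0, 0],
    [0, 0, 0],
    [0, 0, 0],
    [0, 0, 0],
    [0, 0, 0],
    [0, 0, 0],
    [0, 0, 0]
  ],
  "translation": [
    [0, 0, 0],
    [0, 0, 0],
    [0, 0, 0],
    [0, 0, 0],
    [0, 0, 0],
    [0, 0, 0],
    [0, 0, 0],
    [0, 0, 0],
    [0, 0, 0],
    [0, 0, 0]
  ],
  "claw": [0.3, 0.6, 0.7, 0.8, 1, 1, 1, 1, 1, 1],
  "squeeze": 50
}}

```text
time_s: 4.15
tool_pos: [0.4922, -0.03, 0.0195]
eef_rot: [-0.068, 1.57, 0.068]
contact_force: [-0.2, 0.3, -0.5]
width: 0.0215
```

```bash
python3 - <<'E'
from h import *
st(); goto([.4921,-.0303,.0195],4.9)
E
```

```text
{'time_s': 4.15, 'joints': [0.5457, 0.3743, -0.6493, 1.9905, 0.2936, 0.8695, -0.1756], 'tool_pos': [0.4922, -0.03, 0.0195], 'eef_rot': [-0.0679, 1.5697, 0.0678], 'contact_force': [-0.2204, 0.2935, -0.5217], 'ft_torque': [0.0128, -0.1191, -0.0397], 'width': 0.0215}
shift [ 0.  -0.3 -0.1] turn [0.05 0.   0.  ]
```

```bash
python3 - <<'E'
from h import *
goto([.53,.17,.25],8.4)
E
```

```text
shift [-230.5  196.    55. ] turn [-3.45  0.    0.  ]
```

{"name": "carry_out", "arguments": {
  "turn": [
    [0, 0, 0],
    [0, 0, 0],
    [-3.5, 0, 0],
    [-3.5, 0, 0],
    [-3.5, 0, 0],
    [-3.5, 0, 0],
    [-3.5, 0, 0],
    [-3.5, 0, 0],
    [-3.5, 0, 0],
    [-3.5, 0, 0]
  ],
  "translation": [
    [-20, 0, 0],
    [-60, 0, 0],
    [-100, 20, 5],
    [-130, 60, 15],
    [-160, 100, 30],
    [-190, 140, 40],
    [-215, 175, 50],
    [-230, 190, 55],
    [-230, 196, 55],
    [-230, 196, 55]
  ],
  "claw": [1, 1, 1, 1, 1, 1, 1, 1, 1, 1]
}}

```text
time_s: 5.15
tool_pos: [0.5295, 0.1702, 0.2486]
eef_rot: [-0.117, 1.569, 0.116]
contact_force: [-0.4, -0.1, -1.9]
width: 0.0217
```

```bash
python3 - <<'E'
from h import *
st(); a=snap('wrist'); cv2.imwrite('pics/w2.png',a['frame'][...,::-1]); print(a['extrinsics'].round(3).tolist())
E
```

```text
{'time_s': 5.15, 'joints': [0.3076, 0.2728, -0.8275, 1.5979, 0.204, 1.3619, -0.3957], 'tool_pos': [0.5295, 0.1702, 0.2486], 'eef_rot': [-0.1168, 1.5686, 0.1164], 'contact_force': [-0.3603, -0.1001, -1.9274], 'ft_torque': [-0.0924, -0.1054, -0.0013], 'width': 0.0217}
[[0.989, 0.142, 0.04, 0.519], [0.147, -0.951, -0.272, 0.244], [-0.001, 0.275, -0.961, 0.395], [0.0, 0.0, 0.0, 1.0]]
```

View pics/w2.png

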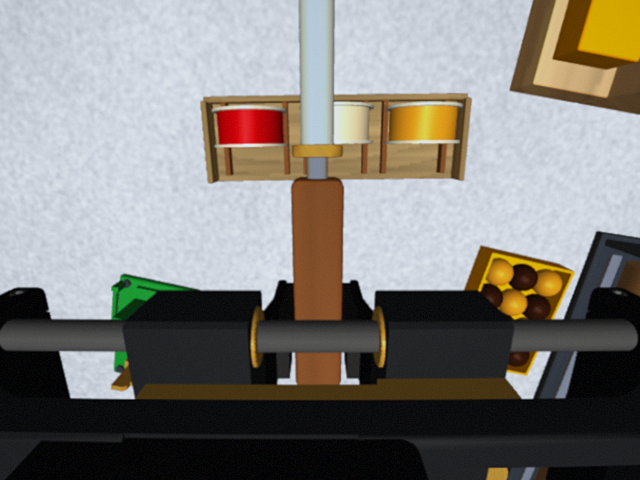

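The red spool is at u 217–285, v 105–148, gold is at 390–462, and the collar is at (317,150). I'll measure the spool axis and the rod axis the same way, using the bisector of the tangent rays.

```bash
cat > m.py <<'E'
from h import *
a=load('wrist'); hsv=cv2.cvtColor(a['frame'],cv2.COLOR_RGB2HSV).astype(int); H,S,V=[hsv[...,i] for i in range(3)]
E=a['extrinsics']; th=np.radians(8.4); B=np.array([[np.cos(th),np.sin(th),0],[-np.sin(th),np.cos(th),0],[0,0,1]]) # rows: x',y',z
def axis(m,rows,z0,name,ztop):
    out=[]
    for v in rows:
        u=np.where(m[v])[0]; uv=[[u.min()-.5,v],[u.max()+.5,v]]
        d=rays(a,uv)@E[:3,:3].T@B.T; o=B@E[:3,3]
        d2=d[:,[0,2]]; d2/=np.linalg.norm(d2,axis=1)[:,None]; b=d2.sum(0)
        half=np.arccos(d2[0]@d2[1])/2; D=(o[2]-z0)/(-b[1]/np.linalg.norm(b))
        W=onplane(a,[[u.mean(),v]],ztop)[0]; x=o[0]+b[0]/b[1]*(z0-o[2])
        out.append([x,(B@W)[1],D*np.sin(half)*1e3])
    out=np.array(out); p=np.polyfit(out[:,1],out[:,0],1); print(name,'x\'',out[:,0].mean().round(4),'y\'',out[:,1].min().round(4),out[:,1].max().round(4),'r',out[:,2].round(1),'slope deg',np.degrees(p[0]).round(2)); return p
def box(m,u0,u1,v0,v1):
    k=np.zeros_like(m); k[v0:v1,u0:u1]=m[v0:v1,u0:u1]; return k
E
python3 - <<'E'
from m import *
s=st()
red=box(((H<8)|(H>172))&(S>150)&(V>60),205,300,90,160); gold=box((S>150)&(H>10)&(H<30)&(V>120),383,470,90,160)
for n,m in(('red',red),('gold',gold)):
    vs=np.where(m.sum(1)>50)[0]; print(n,vs.min(),vs.max()); axis(m,range(vs.min()+4,vs.max()-6,2),.0424,n,.07)
# tray by z
P=cloud(a)@B.T
for v in (120,): pass
zt=P[...,2]
print('tray floor z',np.nanmedian(zt[160:172,240:280]),'counter',np.nanmedian(zt[190:220,420:460]))
# tray outer left/right/ front edges
tr=(S>70); 
for v in (110,140,170): 
    u=np.where(tr[v,190:490])[0]+190; print(v,u.min(),u.max())
for u in (222,265,375,440):
    vv=np.where(tr[85:200,u])[0]+85; print(u,vv.min(),vv.max(), (onplane(a,[[u,vv.max()+.5]],.008)@B.T).round(4),(onplane(a,[[u,vv.min()-.5]],.024)@B.T).round(4))
# spool top rows: white flanges column profile
for u in (250,): print([(v,*a['frame'][v,u]) for v in range(98,156,2)], )
# rod
z0=s['tool_pos'][2]-.0085
ref=a['frame'].astype(int)
for v in (20,60,120,130,150,164,200,260): print(v,[ (u,int(V[v,u]),int(S[v,u])) for u in range(286,350,3)])
E
```

```text
{'time_s': 5.2, 'joints': [0.3088, 0.2727, -0.8265, 1.5987, 0.2041, 1.362, -0.3952], 'tool_pos': [0.5295, 0.1689, 0.2481], 'eef_rot': [-0.1163, 1.5695, 0.1147], 'contact_force': [0.1319, -0.8287, -0.4591], 'ft_torque': [-0.0926, -0.0994, 0.0147], 'width': 0.0219}
red 111 142
red x' 0.4842 y' 0.1751 0.1919 r [30.9 30.9 31.  31.  30.6 30.6 30.7 30.7 30.8 30.8 30.4] slope deg 0.28
gold 107 139
gold x' 0.6458 y' 0.1788 0.1956 r [33.5 33.5 33.5 33.6 33.6 33.7 33.3 33.3 33.4 33.9 33.9] slope deg -1.13
tray floor z 0.008973661254886162 counter 0.0010335515591944067
110 202 469
140 204 466
170 207 463
222 97 180 [[0.4438 0.1291 0.008 ]] [[0.454  0.2131 0.024 ]]
265 96 179 [[0.4912 0.1301 0.008 ]] [[0.4967 0.2139 0.024 ]]
375 95 178 [[0.6117 0.1314 0.008 ]] [[0.6055 0.2149 0.024 ]]
440 94 177 [[0.6831 0.1327 0.008 ]] [[0.6699 0.2162 0.024 ]]
[(98, np.uint8(155), np.uint8(130), np.uint8(86)), (100, np.uint8(156), np.uint8(127), np.uint8(81)), (102, np.uint8(85), np.uint8(62), np.uint8(34)), (104, np.uint8(166), np.uint8(145), np.uint8(110)), (106, np.uint8(220), np.uint8(229), np.uint8(220)), 
[... 3439 characters left out ...]
6, 132), (295, 136, 184), (298, 133, 171), (301, 129, 172), (304, 129, 178), (307, 125, 177), (310, 123, 174), (313, 124, 175), (316, 129, 176), (319, 130, 173), (322, 128, 173), (325, 128, 169), (328, 127, 173), (331, 125, 177), (334, 126, 168), (337, 126, 174), (340, 126, 194), (343, 133, 21), (346, 225, 19), (349, 221, 21)]
260 [(286, 225, 19), (289, 227, 17), (292, 174, 7), (295, 137, 192), (298, 137, 177), (301, 135, 174), (304, 131, 173), (307, 129, 176), (310, 127, 169), (313, 127, 171), (316, 131, 171), (319, 129, 178), (322, 134, 167), (325, 132, 172), (328, 130, 177), (331, 129, 178), (334, 130, 173), (337, 128, 179), (340, 126, 196), (343, 202, 19), (346, 226, 20), (349, 227, 17)]
```

```bash
python3 - <<'E'
from m import *
s=r.read_state(); z0=s['tool_pos'][2]-.0085
G=cv2.cvtColor(a['frame'],cv2.COLOR_RGB2GRAY).astype(float)
P=cloud(a); near=P[...,2]>.2; near[:,:280]=0; near[:,355:]=0
for v in(20,80,200,260): u=np.where(near[v])[0]; print(v,u.min(),u.max())
print('depth z rod top',np.nanmedian(P[20:80,313:322,2]),'handle',np.nanmedian(P[190:260,305:330,2]),'expected',z0+.007,z0+.011)
p=axis(box(near,280,355,0,140),range(5,135,5),z0,'rod',z0)
L=[];
for v in range(190,270,8): u=np.where(near[v])[0]; L.append(onplane(a,[[u.min()-.5,v],[u.max()+.5,v]],z0+.011).mean(0)@B.T)
L=np.array(L); q=np.polyfit(L[:,1],L[:,0],1); print('handle x',L[:,0].mean(),L[:,1].mean(),np.degrees(q[0]))
t=B@s['tool_pos']; M=R.from_rotvec(s['eef_rot']).as_matrix(); print('tcp',t,'yaw',np.degrees(np.arctan2(M[1,2],M[0,2])),'tool x',M[:,0])
print('at tcp y: rod',np.polyval(p,t[1]),'handle',np.polyval(q,t[1]))
# neck/handle boundary, collar
for v in (144,147,150,153,156,170,174,178,182): print(v,a['frame'][v,317],onplane(a,[[317,v]],z0+.011)@B.T-t)
E
```

```text
20 298 333
80 300 333
200 291 343
260 292 342
depth z rod top 0.24695630216478942 handle 0.25218977398513287 expected 0.2466245765676431 0.2506245765676431
rod x' 0.5485 y' 0.1723 0.219 r [7.  7.  7.1 7.1 6.9 6.9 6.9 7.  7.  7.  7.  7.1 7.1 7.1 7.1 7.  7.  7.
 7.  7.  7.1 7.1 7.1 7.1 7.2 7.2] slope deg -0.34
handle x 0.5488357579245189 0.13297956501264452 -0.399311462731529
tcp [0.54854124 0.08972982 0.24812458] yaw 8.426104106834194 tool x [-0.00169875 -0.00112567 -0.99999792]
at tcp y: rod 0.5491055216052255 handle 0.5491371783670527
144 [154 143 128] [[0.00029696 0.0768288  0.0025    ]]
147 [185 144  57] [[0.0002976  0.07567662 0.0025    ]]
150 [188 146  55] [[0.00029824 0.07451953 0.0025    ]]
153 [189 148  58] [[0.00029888 0.0733575  0.0025    ]]
156 [169 133  65] [[0.00029953 0.07219048 0.0025    ]]
170 [123 132 151] [[0.00030257 0.06667714 0.0025    ]]
174 [125 132 151] [[0.00030344 0.06508113 0.0025    ]]
178 [112 115 129] [[0.00030432 0.06347568 0.0025    ]]
182 [123  71  33] [[0.0003052  0.06186068 0.0025    ]]
```

```bash
python3 - <<'E'
from m import *
print('front rim',onplane(a,[[250,147.3]],.0774)@B.T,'back rim',onplane(a,[[250,105]],.0774)@B.T, 'tilt check cx', onplane(a,[[250,147.3]],.0774))
th=np.radians(8.9); ax=np.array([-np.sin(th),np.cos(th),0])
c=B.T@np.array([.4842,.1835,.0424]); print('pt on axis',c)
yf=(B@onplane(a,[[250,147.3]],.0774)[0])[1]
f=c+ax*(yf-.1835); print('front face',f)
p=f-ax*(.1665+.020); p[2]=.0509; print('TCP pre',p); goto(p,8.9); q=p.copy(); q[2]=.12; q-=ax*.03; goto(q,8.9)
E
```

```text
front rim [[0.48947709 0.16454072 0.0774    ]] back rim [[0.49119549 0.19941697 0.0774    ]] tilt check cx [[0.46018954 0.23427987 0.0774    ]]
pt on axis [0.45219943 0.25226488 0.0424    ]
front face [0.45513263 0.23353386 0.0424    ]
TCP pre [0.48398611 0.04927935 0.0509    ]
shift [ 197.4 -111.5  -62.2] turn [-0.47 -0.11  0.05]
shift [ 128.4 -141.5  -62.1] turn [-0.47 -0.11  0.05]
```

{"name": "carry_out", "arguments": {
  "turn": [
    [-0.5, -0.1, 0],
    [-0.5, -0.1, 0],
    [-0.5, -0.1, 0],
    [-0.5, -0.1, 0],
    [-0.5, -0.1, 0],
    [-0.5, -0.1, 0],
    [-0.5, -0.1, 0],
    [-0.5, -0.1, 0],
    [-0.5, -0.1, 0],
    [-0.5, -0.1, 0]
  ],
  "translation": [
    [0, -40, -15],
    [0, -85, -30],
    [20, -120, -50],
    [65, -125, -62],
    [110, -125, -62],
    [150, -125, -62],
    [180, -120, -62],
    [195, -114, -62],
    [197.4, -111.5, -62],
    [197.4, -111.5, -62]
  ],
  "claw": [1, 1, 1, 1, 1, 1, 1, 1, 1, 1]
}}

```text
time_s: 6.2
tool_pos: [0.4844, 0.0498, 0.0517]
eef_rot: [-0.122, 1.567, 0.122]
contact_force: [-0.2, -0.1, -0.3]
width: 0.0213
```

```bash
python3 - <<'E'
from h import *
st(); goto([.4840,.0493,.0509],8.9)
a=snap('scene'); P=onplane(a,[[0,0]],0)
i=cv2.resize(a['frame'][160:260,330:530],None,fx=4,fy=4,interpolation=cv2.INTER_CUBIC); cv2.imwrite('pics/s2.png',i[...,::-1])
E
```

```text
{'time_s': 6.2, 'joints': [0.4668, 0.3229, -0.7377, 1.9842, 0.2692, 0.932, -0.252], 'tool_pos': [0.4844, 0.0498, 0.0517], 'eef_rot': [-0.1221, 1.567, 0.122], 'contact_force': [-0.2028, -0.0681, -0.2573], 'ft_torque': [-0.0795, -0.0988, 0.0133], 'width': 0.0213}
shift [ 0.8 -0.4 -0.4] turn [0.01 0.02 0.  ]
```

View pics/s2.png

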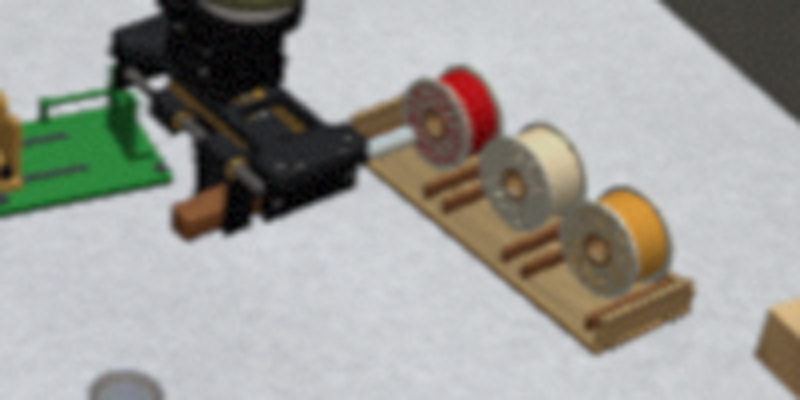

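The rod's line points at the red bore: tip at (412,137), bore at (435,127). Advancing gently.

{"name": "carry_out", "arguments": {
  "turn": [
    [0, 0, 0],
    [0, 0, 0],
    [0, 0, 0],
    [0, 0, 0],
    [0, 0, 0],
    [0, 0, 0],
    [0, 0, 0],
    [0, 0, 0],
    [0, 0, 0],
    [0, 0, 0]
  ],
  "translation": [
    [0, 4, 0],
    [0, 8, 0],
    [0, 12, 0],
    [0, 16, 0],
    [0, 19, 0],
    [0, 22, 0],
    [0, 25, 0],
    [0, 28, 0],
    [0, 30, 0],
    [0, 30, 0]
  ],
  "claw": [1, 1, 1, 1, 1, 1, 1, 1, 1, 1]
}}

```text
time_s: 7.25
tool_pos: [0.4804, 0.0806, 0.0521]
eef_rot: [-0.123, 1.566, 0.123]
contact_force: [0.0, -0.3, -0.7]
width: 0.0219
```

```bash
cat > red.py <<'E'
from h import *
st()
for n in('top','scene'):
    o=load(n+'0') if __import__('os').path.exists(f'pics/{n}0.pkl') else None
    a=snap(n)
    h=cv2.cvtColor(a['frame'],cv2.COLOR_RGB2HSV).astype(int)
    m=((h[...,0]<8)|(h[...,0]>172))&(h[...,1]>150)
    k=np.zeros_like(m); sl=(slice(200,325),slice(120,230)) if n=='top' else (slice(165,215),slice(405,470)); k[sl]=m[sl]
    v,u=np.where(k); W=onplane(a,np.c_[u,v],.06); print(n,len(u),u.mean().round(2),v.mean().round(2),W.mean(0).round(4))
E
cp pics/top.pkl pics/top0.pkl; python3 red.py; python3 - <<'E'
from h import *
for n,sl in(('top0',(slice(200,325),slice(120,230))),):
    a=load(n);h=cv2.cvtColor(a['frame'],cv2.COLOR_RGB2HSV).astype(int); m=((h[...,0]<8)|(h[...,0]>172))&(h[...,1]>150);k=np.zeros_like(m);k[sl]=m[sl]
    v,u=np.where(k); print(n,len(u),u.mean(),v.mean())
E
```

```text
{'time_s': 7.25, 'joints': [0.4161, 0.3252, -0.7525, 1.9841, 0.2756, 0.9328, -0.3194], 'tool_pos': [0.4804, 0.0806, 0.0521], 'eef_rot': [-0.1229, 1.5655, 0.1231], 'contact_force': [0.0465, -0.3407, -0.6596], 'ft_torque': [0.0053, -0.1637, 0.0092], 'width': 0.0219}
top 0 nan nan [nan nan nan]
scene 121 447.85 186.2 [0.47   0.2564 0.06  ]
top0 252 143.31349206349208 300.77777777777777red.py:9: RuntimeWarning: Mean of empty slice.
  v,u=np.where(k); W=onplane(a,np.c_[u,v],.06); print(n,len(u),u.mean().round(2),v.mean().round(2),W.mean(0).round(4))
  ret = ret.dtype.type(ret / rcount)
  ret = um.true_divide(
```

```bash
python3 - <<'E'
from h import *
for f in ('scene1','scene'):
    fr=cv2.imread('pics/scene1.png')[...,::-1] if f=='scene1' else load('scene')['frame']
    h=cv2.cvtColor(np.ascontiguousarray(fr),cv2.COLOR_RGB2HSV).astype(int); m=((h[...,0]<8)|(h[...,0]>172))&(h[...,1]>150)
    v,u=np.where(m[165:215,405:470]); print(f,len(u),u.mean()+405,v.mean()+165)
th=np.radians(8.9); ax=np.array([-np.sin(th),np.cos(th),0]); f=np.array([.45513,.23353,0.0424])
s=r.read_state(); d=np.array(s['tool_pos'])-f; print('along',d@ax,'lat',d[0]*np.cos(th)+d[1]*np.sin(th),'tip depth',d@ax+.1665)
p=f-ax*.1565; p[2]=.0509; goto(p,8.9)
E
```

```text
scene1 120 448.2083333333333 186.01666666666665
scene 121 447.8512396694215 186.19834710743802
along -0.15545450939155453 lat 0.001279839735826977 tip depth 0.01104549060844548
shift [ 1.2 -1.  -1.3] turn [0.05 0.1  0.01]
```

{"name": "carry_out", "arguments": {
  "turn": [
    [0, 0, 0],
    [0, 0, 0],
    [0, 0, 0],
    [0, 0, 0],
    [0, 0, 0],
    [0, 0, 0],
    [0, 0, 0],
    [0, 0, 0],
    [0, 0, 0],
    [0, 0, 0]
  ],
  "translation": [
    [0, 0, 0],
    [0, 1, 0],
    [0, 2, 0],
    [0, 3, 0],
    [0, 4, 0],
    [0, 5, 0],
    [0, 6, 0],
    [0, 6, 0],
    [0, 6, 0],
    [0, 6, 0]
  ],
  "claw": [1, 1, 1, 1, 1, 1, 1, 1, 1, 1]
}}

```text
time_s: 8.35
tool_pos: [0.4795, 0.0861, 0.0521]
eef_rot: [-0.123, 1.566, 0.123]
contact_force: [0.5, 0.1, -0.1]
width: 0.0216
```

```bash
cat > ins.py <<'E'
from h import *
import sys
s=st()
fr=snap('scene')['frame']
h=cv2.cvtColor(np.ascontiguousarray(fr),cv2.COLOR_RGB2HSV).astype(int); m=((h[...,0]<8)|(h[...,0]>172))&(h[...,1]>150)
v,u=np.where(m[165:215,405:490]); print('red',len(u),u.mean()+405,v.mean()+165)
th=np.radians(8.9); ax=np.array([-np.sin(th),np.cos(th),0]); f=np.array([.45513,.23353,0.0424])
d=np.array(s['tool_pos'])-f; print('tip depth',d@ax+.1665)
p=f+ax*(d@ax); p[2]=.0509; goto(p,8.9)
E
python3 ins.py
```

```text
{'time_s': 8.35, 'joints': [0.4065, 0.326, -0.7548, 1.9838, 0.2771, 0.9333, -0.3326], 'tool_pos': [0.4795, 0.0861, 0.0521], 'eef_rot': [-0.1226, 1.5655, 0.1226], 'contact_force': [0.492, 0.0778, -0.1066], 'ft_torque': [-0.039, -0.0805, -0.0297], 'width': 0.0216}
red 123 447.2276422764228 185.65040650406505
tip depth 0.017060998231745256
shift [ 1.2  0.  -1.3] turn [0.05 0.1  0.01]
```

{"name": "carry_out", "arguments": {
  "turn": [
    [0, 0.1, 0],
    [0, 0.1, 0],
    [0, 0.1, 0],
    [0, 0.1, 0],
    [0, 0.1, 0],
    [0, 0.1, 0],
    [0, 0.1, 0],
    [0, 0.1, 0],
    [0, 0.1, 0],
    [0, 0.1, 0]
  ],
  "translation": [
    [0.6, 0, -0.6],
    [1.2, 0, -1.2],
    [1.2, 3, -1.2],
    [1.2, 6, -1.2],
    [1.2, 9, -1.2],
    [1.2, 12, -1.2],
    [1.2, 15, -1.2],
    [1.2, 18, -1.2],
    [1.2, 20, -1.2],
    [1.2, 20, -1.2]
  ],
  "claw": [1, 1, 1, 1, 1, 1, 1, 1, 1, 1]
}}

```text
time_s: 9.4
tool_pos: [0.4751, 0.1062, 0.0509]
eef_rot: [-0.123, 1.567, 0.123]
contact_force: [0.6, 0.7, -0.9]
width: 0.0217
```

```bash
python3 ins.py
```

```text
{'time_s': 9.4, 'joints': [0.3712, 0.331, -0.7632, 1.9837, 0.2831, 0.9339, -0.3786], 'tool_pos': [0.4751, 0.1062, 0.0509], 'eef_rot': [-0.123, 1.5672, 0.1232], 'contact_force': [0.5852, 0.6669, -0.8915], 'ft_torque': [0.1428, -0.1046, -0.0404], 'width': 0.0217}
red 127 446.4724409448819 186.0551181102362
tip depth 0.03756107369350212
shift [ 0.   0.2 -0.1] turn [ 0.08  0.   -0.01]
```

The tip is 37 mm past the front face and the spool hasn't moved, so it is threaded. Continuing.

{"name": "carry_out", "arguments": {
  "turn": [
    [0, 0, 0],
    [0, 0, 0],
    [0, 0, 0],
    [0, 0, 0],
    [0, 0, 0],
    [0, 0, 0],
    [0, 0, 0],
    [0, 0, 0],
    [0, 0, 0],
    [0, 0, 0]
  ],
  "translation": [
    [0, 5, 0],
    [0, 10, 0],
    [0, 15, 0],
    [0, 20, 0],
    [0, 25, 0],
    [0, 30, 0],
    [0, 35, 0],
    [0, 39, 0],
    [0, 42, 0],
    [0, 42, 0]
  ],
  "claw": [1, 1, 1, 1, 1, 1, 1, 1, 1, 1]
}}

```text
time_s: 10.45
tool_pos: [0.4685, 0.1477, 0.0509]
eef_rot: [-0.123, 1.567, 0.123]
contact_force: [-0.3, -0.2, -0.6]
width: 0.0219
```

```bash
python3 ins.py
```

```text
{'time_s': 10.45, 'joints': [0.2954, 0.3452, -0.7776, 1.9723, 0.2983, 0.9401, -0.4743], 'tool_pos': [0.4685, 0.1477, 0.0509], 'eef_rot': [-0.1231, 1.5673, 0.1232], 'contact_force': [-0.3223, -0.1868, -0.6142], 'ft_torque': [-0.0162, -0.0917, 0.0016], 'width': 0.0219}
red 67 448.35820895522386 188.1492537313433
tip depth 0.07961071629637044
shift [ 0.   0.4 -0. ] turn [0.07 0.   0.01]
```

{"name": "carry_out", "arguments": {
  "turn": [
    [0, 0, 0],
    [0, 0, 0],
    [0, 0, 0],
    [0, 0, 0],
    [0, 0, 0],
    [0, 0, 0],
    [0, 0, 0],
    [0, 0, 0],
    [0, 0, 0],
    [0, 0, 0]
  ],
  "translation": [
    [0, 3, 0],
    [0, 6, 0],
    [0, 8, 0],
    [0, 9, 0],
    [0, 10, 0],
    [0, 11, 0],
    [0, 12, 0],
    [0, 13, 0],
    [0, 14, 0],
    [0, 14, 0]
  ],
  "claw": [1, 1, 1, 1, 1, 1, 1, 1, 1, 1]
}}

```text
time_s: 11.5
tool_pos: [0.4665, 0.1611, 0.0509]
eef_rot: [-0.123, 1.567, 0.123]
contact_force: [0.5, -1.8, -0.5]
width: 0.0219
```

```bash
python3 ins.py; python3 - <<'E'
from h import *
a=snap('wrist'); cv2.imwrite('pics/w3.png',a['frame'][...,::-1])
E
```

```text
{'time_s': 11.5, 'joints': [0.2699, 0.3514, -0.7811, 1.9666, 0.3044, 0.9428, -0.506], 'tool_pos': [0.4665, 0.1611, 0.0509], 'eef_rot': [-0.1229, 1.5672, 0.1226], 'contact_force': [0.5384, -1.8035, -0.5006], 'ft_torque': [-0.1542, -0.155, -0.0122], 'width': 0.0219}
red 26 448.61538461538464 190.34615384615384
tip depth 0.0931381869014466
shift [ 0.   0.1 -0. ] turn [0.05 0.   0.01]
```

View pics/w3.png

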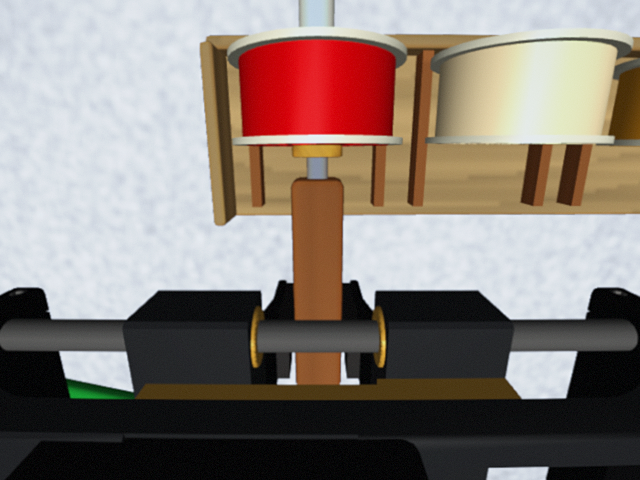

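The red spool sits against the collar: flange at v≈142, collar top hidden beneath it at v≈147–155, with 1.8 N of drag. Lifting.

{"name": "carry_out", "arguments": {
  "turn": [
    [0, 0, 0],
    [0, 0, 0],
    [0, 0, 0],
    [0, 0, 0],
    [0, 0, 0],
    [0, 0, 0],
    [0, 0, 0],
    [0, 0, 0],
    [0, 0, 0],
    [0, 0, 0]
  ],
  "translation": [
    [0, 1, 0],
    [-1, 1, 0],
    [-2, 1, 0],
    [-5, 1, 0],
    [-10, 1, 0],
    [-18, 1, 0],
    [-28, 1, 0],
    [-38, 1, 0],
    [-46, 1, 0],
    [-50, 1, 0]
  ],
  "claw": [1, 1, 1, 1, 1, 1, 1, 1, 1, 1],
  "squeeze": 60
}}

```text
time_s: 12.6
tool_pos: [0.4668, 0.1621, 0.1021]
eef_rot: [-0.123, 1.566, 0.122]
contact_force: [0.7, 0.4, -2.6]
width: 0.0215
```

```bash
cat > hang.py <<'E'
from h import *
s=st(); a=snap('wrist'); P=cloud(a); M=R.from_rotvec(s['eef_rot']).as_matrix(); Q=(P-s['tool_pos'])@M*1e3  # tool frame mm
h=cv2.cvtColor(a['frame'],cv2.COLOR_RGB2HSV).astype(int)
m=((h[...,0]<8)|(h[...,0]>172))&(h[...,1]>150)&(h[...,2]>150); m[200:]=0
v,u=np.where(m); print('red u',u.min(),u.max(),'v',v.min(),v.max(),'ref before lift: 238-396, 39-135'); 
c=(u.min()+u.max())//2
def med(v0,v1,u0,u1): return np.nanmedian(Q[v0:v1,u0:u1].reshape(-1,3),0).round(1)
print('rod beyond',med(2,18,312,324),'handle near',med(250,270,310,325),'handle far',med(185,200,310,325),'neck',med(162,172,314,322))
print('red top far',med(45,55,c-8,c+8),'near',med(122,132,c-8,c+8))
print([ (v,*map(int,a['frame'][v,c])) for v in range(134,182,3)])
E
python3 hang.py
```

```text
{'time_s': 12.6, 'joints': [0.3086, 0.2717, -0.8148, 1.926, 0.2296, 1.0371, -0.4494], 'tool_pos': [0.4668, 0.1621, 0.1021], 'eef_rot': [-0.1227, 1.5659, 0.1225], 'contact_force': [0.6573, 0.3793, -2.613], 'ft_torque': [-0.1674, -0.0862, 0.0259], 'width': 0.0215}
red u 247 385 v 41 146 ref before lift: 238-396, 39-135
rod beyond [  2.4 124.2   0.5] handle near [-3.8 27.8  0.2] handle far [-3.2 56.7  0.2] neck [ 3.4 66.4  0.2]
red top far [-20.7 105.1  -0.3] near [-21.2  81.1  -0.4]
[(134, 227, 146, 156), (137, 224, 232, 236), (140, 227, 234, 237), (143, 166, 78, 82), (146, 190, 152, 58), (149, 192, 150, 58), (152, 192, 149, 59), (155, 193, 150, 59), (158, 124, 131, 154), (161, 130, 140, 157), (164, 130, 140, 159), (167, 131, 141, 158), (170, 128, 138, 155), (173, 130, 138, 158), (176, 130, 138, 160), (179, 83, 65, 62)]
```

```bash
python3 - <<'E'
from h import *
goto([.672,-.302,.19],8.4)
E
```

```text
shift [ -87.5 -490.5  130.6] turn [0.55 0.09 0.01]
```

{"name": "carry_out", "arguments": {
  "turn": [
    [0, 0, 0],
    [0, 0, 0],
    [0, 0, 0],
    [0.5, 0, 0],
    [0.5, 0, 0],
    [0.5, 0, 0],
    [0.5, 0, 0],
    [0.5, 0, 0],
    [0.5, 0, 0],
    [0.5, 0, 0]
  ],
  "translation": [
    [-15, 0, 0],
    [-40, 0, 0],
    [-65, -3, 0],
    [-80, -10, 5],
    [-88, -22, 10],
    [-88, -40, 15],
    [-88, -62, 20],
    [-88, -88, 28],
    [-88, -116, 36],
    [-88, -145, 44]
  ],
  "claw": [1, 1, 1, 1, 1, 1, 1, 1, 1, 1]
}}

```text
time_s: 13.65
tool_pos: [0.5325, 0.024, 0.1887]
eef_rot: [-0.116, 1.568, 0.116]
contact_force: [0.2, 0.9, -2.1]
width: 0.0218
```

{"name": "carry_out", "arguments": {
  "turn": [
    [0, 0, 0],
    [0, 0, 0],
    [0, 0, 0],
    [0, 0, 0],
    [0, 0, 0],
    [0, 0, 0],
    [0, 0, 0],
    [0, 0, 0],
    [0, 0, 0],
    [0, 0, 0]
  ],
  "translation": [
    [0, -30, 8],
    [0, -62, 16],
    [0, -95, 26],
    [0, -130, 36],
    [0, -165, 46],
    [0, -200, 56],
    [0, -235, 66],
    [0, -268, 74],
    [0, -298, 81],
    [0, -320, 86]
  ],
  "claw": [1, 1, 1, 1, 1, 1, 1, 1, 1, 1]
}}

```text
time_s: 14.65
tool_pos: [0.664, -0.2817, 0.1878]
eef_rot: [-0.114, 1.57, 0.114]
contact_force: [-0.0, 0.6, -2.0]
width: 0.0217
```

{"name": "carry_out", "arguments": {
  "turn": [
    [0, 0, 0],
    [0, 0, 0],
    [0, 0, 0],
    [0, 0, 0],
    [0, 0, 0],
    [0, 0, 0],
    [0, 0, 0],
    [0, 0, 0],
    [0, 0, 0],
    [0, 0, 0]
  ],
  "translation": [
    [0, -15, 0],
    [0, -25, 0],
    [0, -25, 0],
    [0, -25, 0],
    [0, -25, 0],
    [0, -25, 0],
    [0, -25, 0],
    [0, -25, 0],
    [0, -25, 0],
    [0, -25, 0]
  ],
  "claw": [1, 1, 1, 1, 1, 1, 1, 1, 1, 1]
}}

```text
time_s: 15.65
tool_pos: [0.6681, -0.3029, 0.189]
eef_rot: [-0.116, 1.568, 0.116]
contact_force: [-0.2, -0.2, -2.5]
width: 0.0214
```

```bash
python3 hang.py; python3 - <<'E'
from h import *
a=load('wrist'); cv2.imwrite('pics/w4.png',a['frame'][...,::-1])
E
```

```text
{'time_s': 15.65, 'joints': [0.682, 0.6578, -0.533, 1.1607, 0.3207, 1.4025, 0.3372], 'tool_pos': [0.6681, -0.3029, 0.189], 'eef_rot': [-0.1159, 1.5677, 0.1158], 'contact_force': [-0.1704, -0.2362, -2.4515], 'ft_torque': [-0.1521, -0.1144, -0.0067], 'width': 0.0214}
red u 245 519 v 40 199 ref before lift: 238-396, 39-135
rod beyond [  2.4 124.2   0.5] handle near [-3.7 27.7  0.2] handle far [-3.1 56.6  0.2] neck [ 3.8 66.5  0.5]
red top far [-11.8 107.7  22.9] near [-9.7 81.9 24.2]
[(134, 174, 119, 106), (137, 195, 195, 176), (140, 189, 189, 172), (143, 83, 36, 33), (146, 98, 91, 69), (149, 97, 88, 68), (152, 98, 88, 67), (155, 96, 88, 68), (158, 98, 90, 71), (161, 99, 90, 69), (164, 99, 91, 70), (167, 102, 92, 73), (170, 98, 88, 70), (173, 99, 92, 72), (176, 99, 89, 71), (179, 97, 89, 67)]
```

View pics/w4.png

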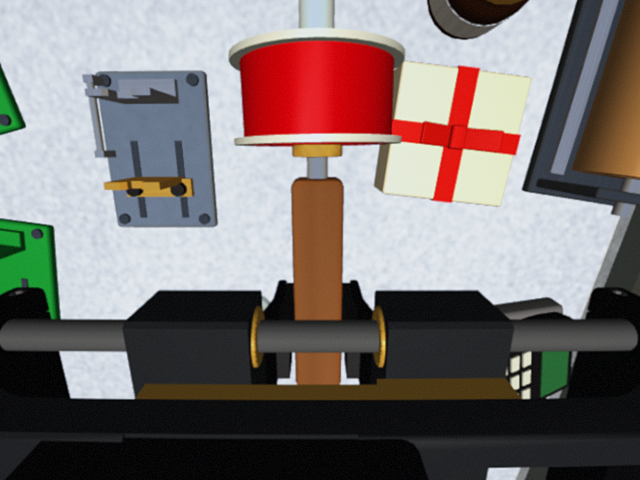

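The spool is still against the collar. The dispenser is clear at left: base corners (106,72), (203,70), (216,225), (119,227), brass cheek at v≈185, steel cheek at v≈85. Next I'll measure them in world coordinates.

```bash
python3 - <<'E'
from h import *
a=load('wrist'); P=cloud(a); h=cv2.cvtColor(a['frame'],cv2.COLOR_RGB2HSV).astype(int); H,S,V=[h[...,i] for i in range(3)]
m=np.zeros((480,640),bool); m[60:240,80:230]=1
b=m&(np.abs(P[...,2]-.011)<.004)&(V<170)
W=onplane(a,np.argwhere(b)[:,::-1],.010)[:,:2]
print('base',cv2.minAreaRect((W*1000).astype(np.float32)),'medz',np.nanmedian(P[b][:,2]))
# fit edges from hull for robustness: percentile extents per candidate yaw
br=m&(S>110)&(H>8)&(H<30)&(V>60); Z=P[...,2]
c,(w,hh),ang=cv2.minAreaRect((W*1000).astype(np.float32)); t=np.radians(ang if ang<45 else ang-90)
ay=np.array([-np.sin(t),np.cos(t)]); ax_=np.array([np.cos(t),np.sin(t)]); o=np.array(c)/1000-ay*.044
print('origin',o,'yaw',np.degrees(t))
def D(Q): return np.c_[(Q[:,:2]-o)@ax_,(Q[:,:2]-o)@ay,Q[:,2]]*1000
q=D(P[br]); q=q[~np.isnan(q[:,0])]
for lo,hi in((8,16),(20,35),(35,50),(50,56),(56,70)):
    k=q[(q[:,2]>lo)&(q[:,2]<hi)]; 
    if len(k): print('brass z',lo,hi,len(k),'x',np.percentile(k[:,0],[2,50,98]).round(1),'y',np.percentile(k[:,1],[2,50,98]).round(1))
q=D(P[m&~br]); q=q[(q[:,1]>70)&(q[:,1]<110)]
for lo,hi in((20,40),(40,55),(55,75)):
    k=q[(q[:,2]>lo)&(q[:,2]<hi)]
    if len(k): print('steel z',lo,hi,len(k),'x',np.percentile(k[:,0],[2,50,98]).round(1),'y',np.percentile(k[:,1],[2,50,98]).round(1))
i=cv2.resize(a['frame'][60:235,75:225],None,fx=4,fy=4,interpolation=cv2.INTER_CUBIC)[:600]; cv2.imwrite('pics/d1.png',i[...,::-1])
E
```

```text
base ((515.854736328125, -255.28741455078125), (96.52312469482422, 136.73463439941406), 8.46587085723877) medz 0.01093103566447462
origin [ 0.52233243 -0.29880798] yaw 8.46587085723877
brass z 8 16 50 x [-21.7  23.2  29.3] y [ 5.4 10.9 21.3]
brass z 20 35 118 x [-18.5  15.7  23.5] y [ 7.5 22.4 23.1]
brass z 35 50 150 x [-17.8  12.2  21.2] y [17.1 22.8 23.1]
brass z 50 56 133 x [-9.  -2.3 21. ] y [16.9 20.2 22.9]
brass z 56 70 384 x [-21.8  -6.4  20.9] y [17.2 20.3 23. ]
steel z 20 40 624 x [-46.1 -39.9  23.4] y [ 71.1  85.9 106.4]
steel z 40 55 328 x [-22.5  -0.6  23.5] y [85.3 86.1 90.4]
steel z 55 75 491 x [-24.1  -9.1  23.1] y [85.3 87.7 90.8]
```

View pics/d1.png

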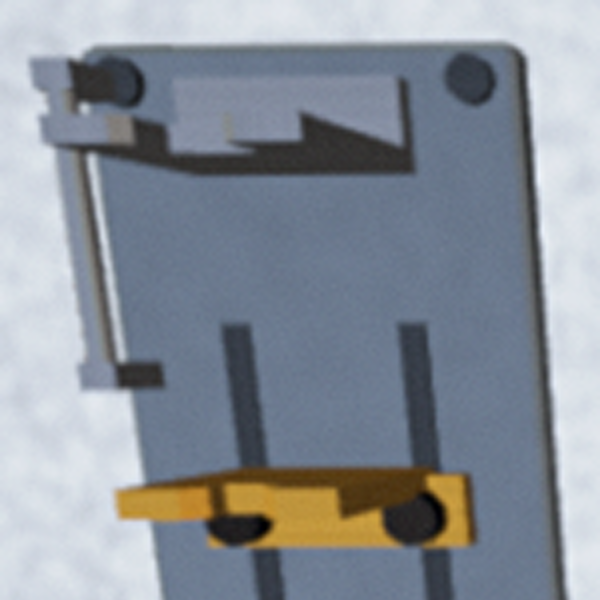

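```bash
cat > disp.py <<'E'
from h import *
t=np.radians(8.3); ay=np.array([-np.sin(t),np.cos(t)]); ax_=np.array([np.cos(t),np.sin(t)])
t0=np.radians(8.466); o=np.array([.52233,-.29881]); 
brass=o+np.array([-np.sin(t0),np.cos(t0)])*.0201-np.array([np.cos(t0),np.sin(t0)])*.0004
def tgt(dx,dy,zaxis): return np.r_[brass+ax_*dx+ay*(dy-.067),zaxis+.0091]
def where():
    s=r.read_state(); d=np.array(s['tool_pos'])[:2]-(brass-ay*.067); print('rel brass: x',(d@ax_*1e3).round(2),'y',(d@ay*1e3).round(2),'axis z',((s['tool_pos'][2]-.0091)*1e3).round(2),'F',np.round(s['contact_force'],2),'T',np.round(s['ft_torque'],3))
E
python3 - <<'E'
from disp import *
print(brass,tgt(0,0,.085)); where(); goto(tgt(0,0,.085),8.3)
E
```

```text
[ 0.51897519 -0.27898791] [ 0.52864705 -0.34528614  0.0941    ]
rel brass: x 144.12 y 21.74 axis z 179.83 F [ 0.08  0.06 -1.67] T [-0.157 -0.113 -0.031]
shift [  94.8  -21.4 -144.2] turn [ 0.15 -0.    0.  ]
```

{"name": "carry_out", "arguments": {
  "turn": [
    [0, 0, 0],
    [0.15, 0, 0],
    [0.15, 0, 0],
    [0.15, 0, 0],
    [0.15, 0, 0],
    [0.15, 0, 0],
    [0.15, 0, 0],
    [0.15, 0, 0],
    [0.15, 0, 0],
    [0.15, 0, 0]
  ],
  "translation": [
    [0, -3, -15],
    [0, -8, -45],
    [0, -14, -80],
    [0, -19, -115],
    [5, -21.5, -135],
    [25, -21.5, -144],
    [50, -21.5, -144],
    [72, -21.5, -144],
    [88, -21.5, -144],
    [95, -21.5, -144]
  ],
  "claw": [1, 1, 1, 1, 1, 1, 1, 1, 1, 1]
}}

```text
time_s: 16.7
tool_pos: [0.5283, -0.3451, 0.0924]
eef_rot: [-0.113, 1.569, 0.115]
contact_force: [0.4, -0.3, -2.7]
width: 0.0217
```

{"name": "carry_out", "arguments": {
  "turn": [
    [0, 0, 0],
    [0, 0, 0],
    [0, 0, 0],
    [0, 0, 0],
    [0, 0, 0],
    [0, 0, 0],
    [0, 0, 0],
    [0, 0, 0],
    [0, 0, 0],
    [0, 0, 0]
  ],
  "translation": [
    [0, 0, 0],
    [0, 0, 0],
    [0, 0, 0],
    [0, 0, 0],
    [0, 0, 0],
    [0, 0, 0],
    [0, 0, 0],
    [0, 0, 0],
    [0, 0, 0],
    [0, 0, 0]
  ],
  "claw": [1, 1, 1, 1, 1, 1, 1, 1, 1, 1]
}}

```text
time_s: 17.7
tool_pos: [0.5288, -0.3454, 0.0939]
eef_rot: [-0.114, 1.568, 0.114]
contact_force: [0.4, -0.2, -2.5]
width: 0.0215
```

```bash
python3 - <<'E'
from disp import *
where(); goto(tgt(0,0,.085),8.3)
a=snap('wrist'); cv2.imwrite('pics/w5.png',a['frame'][:300,140:500][...,::-1].repeat(2,0).repeat(2,1))
E
```

```text
rel brass: x 0.16 y -0.16 axis z 84.81 F [ 0.38 -0.19 -2.45] T [-0.197 -0.158 -0.016]
shift [-0.2  0.2 -0.2] turn [-0. -0.  0.]
```

View pics/w5.png

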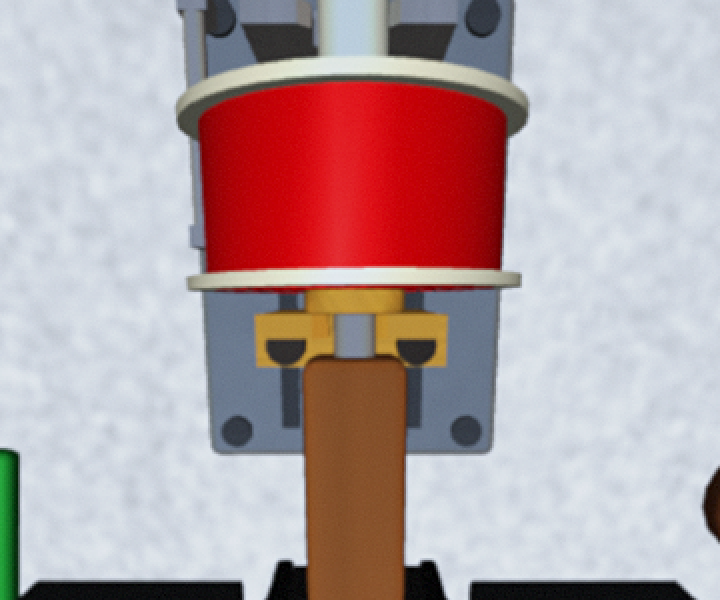

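The brass cheek's top (crop u 255–447, v 313–340) lies right under the neck. The rod looks about 1 mm to the right of centre. I'll quantify that with rays.

```bash
python3 - <<'E'
from disp import *
a=load('wrist'); P=cloud(a); h=cv2.cvtColor(a['frame'],cv2.COLOR_RGB2HSV).astype(int)
s=r.read_state(); tp=np.array(s['tool_pos'])
def D(Q): d=np.atleast_2d(Q)-np.r_[tp[:2],0]; return np.c_[d[:,:2]@ax_,d[:,:2]@ay,d[:,2]]*1e3
# cheek top: rows/cols full-res
m=(h[...,1]>110)&(h[...,0]>12)&(h[...,0]<30)&(np.abs(P[...,2]-.062)<.004)
m[:140]=0;m[200:]=0
q=D(P[m]); print('brass top pts',len(q),'x',np.percentile(q[:,0],[1,99]).round(1),'y',np.percentile(q[:,1],[1,50,99]).round(1),'z',np.median(q[:,2]))
v,u=np.where(m); ul,ur=u.min()-.5,u.max()+.5; vv=np.median(v); e=D(onplane(a,[[ul,vv],[ur,vv]],.062)); print('edges x',e[:,0],'mid',e[:,0].mean())
for c in (u.min()+8,u.max()-8):
    w=v[u==c]; print('col',c,w.min(),w.max(),D(onplane(a,[[c,w.min()-.5],[c,w.max()+.5]],.062))[:,1])
z0=tp[2]-.0091
# neck and handle edges
zz=P[...,2]>.08
for v in (166,172): u=np.where(zz[v,290:345])[0]+290; print('neck',v,u.min(),u.max(),D(onplane(a,[[u.min()-.5,v],[u.max()+.5,v]],z0)).round(2)[:,0])
for v in (190,230): u=np.where(zz[v,280:350])[0]+280; print('handle',v,u.min(),u.max(),D(onplane(a,[[u.min()-.5,v],[u.max()+.5,v]],z0+.011)).round(2)[:,0])
col=317; print([(v,*map(int,a['frame'][v,col])) for v in range(152,186,2)]); 
print('y at v', [(v,D(onplane(a,[[col,v]],z0+.011))[0,1].round(1)) for v in (156,157,178,180,182)])
# steel + rod
st_=np.abs(P[...,2]-.062)<.005; st_[14:]=0
for v in (2,5,8): 
    u=np.where(st_[v,240:400])[0]+240; print('steel',v,u.min() if len(u) else None,u.max() if len(u) else None); 
    if len(u): print(D(onplane(a,[[u.min()-.5,v],[u.max()+.5,v]],.064))[:,:2].round(1))
    u=np.where(zz[v,280:350])[0]+280; print('rod',u.min(),u.max(),D(onplane(a,[[u.min()-.5,v],[u.max()+.5,v]],z0)).round(2)[:,:2])
E
```

```text
brass top pts 843 x [-23.   20.5] y [63.7 66.7 69.6] z 62.78140412216196
edges x [-23.50991167  20.84699553] mid -1.3314580669052418
col 278 158 169 [69.32022919 63.47461207]
col 350 157 169 [69.7711886  63.44291617]
neck 166 307 326 [-4.36  4.34]
neck 172 307 326 [-4.39  4.36]
handle 190 291 343 [-10.7   11.13]
handle 230 292 342 [-10.64  11.03]
[(152, 191, 148, 57), (154, 196, 152, 60), (156, 164, 131, 84), (158, 126, 135, 156), (160, 129, 138, 157), (162, 131, 140, 159), (164, 129, 137, 157), (166, 131, 139, 156), (168, 131, 139, 159), (170, 130, 139, 156), (172, 130, 138, 158), (174, 130, 138, 158), (176, 132, 141, 160), (178, 108, 109, 126), (180, 88, 46, 17), (182, 132, 76, 36), (184, 133, 79, 42)]
y at v [(156, np.float64(71.0)), (157, np.float64(70.6)), (178, np.float64(62.2)), (180, np.float64(61.4)), (182, np.float64(60.6))]
steel 2 260 368
[[-25.2 136.5]
 [ 23.  136.5]]
rod 299 332 [[ -6.92 129.15]
 [  6.33 129.14]]
steel 5 260 368
[[-25.2 135.3]
 [ 23.1 135.3]]
rod 299 333 [[ -6.93 128.11]
 [  6.73 128.1 ]]
steel 8 260 368
[[-25.3 134.1]
 [ 23.1 134.1]]
rod 299 333 [[ -6.95 127.07]
 [  6.74 127.06]]
```

The brass mid is at x −1.3 and the steel mid at −1.1 relative to the rod; along y the neck and cheek mids agree within 0.2 mm. I'll shift −1.2 mm and descend gently.

{"name": "carry_out", "arguments": {
  "turn": [
    [0, 0, 0],
    [0, 0, 0],
    [0, 0, 0],
    [0, 0, 0],
    [0, 0, 0],
    [0, 0, 0],
    [0, 0, 0],
    [0, 0, 0],
    [0, 0, 0],
    [0, 0, 0]
  ],
  "translation": [
    [0, 0, -1.2],
    [0, 0, -1.2],
    [3, 0, -1.2],
    [6, 0, -1.2],
    [9, 0, -1.2],
    [12, 0, -1.2],
    [15, 0, -1.2],
    [17, 0, -1.2],
    [18, 0, -1.2],
    [18, 0, -1.2]
  ],
  "claw": [1, 1, 1, 1, 1, 1, 1, 1, 1, 1]
}}

```text
time_s: 18.75
tool_pos: [0.5276, -0.3456, 0.0758]
eef_rot: [-0.114, 1.568, 0.114]
contact_force: [-0.3, -0.9, -1.8]
width: 0.0215
```

```bash
python3 -c "
from disp import *
where()"
```

```text
rel brass: x -1.05 y -0.12 axis z 66.7 F [-0.32 -0.92 -1.81] T [-0.179 -0.079  0.016]
```

{"name": "carry_out", "arguments": {
  "turn": [
    [0, 0, 0],
    [0, 0, 0],
    [0, 0, 0],
    [0, 0, 0],
    [0, 0, 0],
    [0, 0, 0],
    [0, 0, 0],
    [0, 0, 0],
    [0, 0, 0],
    [0, 0, 0]
  ],
  "translation": [
    [1, 0, 0],
    [2, 0, 0],
    [3, 0, 0],
    [4, 0, 0],
    [5, 0, 0],
    [6, 0, 0],
    [7, 0, 0],
    [8, 0, 0],
    [8, 0, 0],
    [8, 0, 0]
  ],
  "claw": [1, 1, 1, 1, 1, 1, 1, 1, 1, 1]
}}

```text
time_s: 19.75
tool_pos: [0.5277, -0.3456, 0.0679]
eef_rot: [-0.114, 1.568, 0.114]
contact_force: [-0.2, 0.2, -2.3]
width: 0.0214
```

```bash
python3 -c "
from disp import *
where()"
```

```text
rel brass: x -1.02 y -0.17 axis z 58.83 F [-0.17  0.2  -2.32] T [-0.171 -0.158 -0.025]
```

No contact yet. Continuing in small steps.

{"name": "carry_out", "arguments": {
  "turn": [
    [0, 0, 0],
    [0, 0, 0],
    [0, 0, 0],
    [0, 0, 0],
    [0, 0, 0],
    [0, 0, 0],
    [0, 0, 0],
    [0, 0, 0],
    [0, 0, 0],
    [0, 0, 0]
  ],
  "translation": [
    [0.4, 0, 0],
    [0.8, 0, 0],
    [1.2, 0, 0],
    [1.6, 0, 0],
    [2, 0, 0],
    [2, 0, 0],
    [2, 0, 0],
    [2, 0, 0],
    [2, 0, 0],
    [2, 0, 0]
  ],
  "claw": [1, 1, 1, 1, 1, 1, 1, 1, 1, 1]
}}

```text
time_s: 20.75
tool_pos: [0.5277, -0.3456, 0.066]
eef_rot: [-0.114, 1.568, 0.114]
contact_force: [-0.2, 0.2, -1.2]
width: 0.022
```

```bash
python3 -c "
from disp import *
where()"
```

```text
rel brass: x -1.01 y -0.18 axis z 56.89 F [-0.2   0.22 -1.19] T [-0.102 -0.142  0.052]
```

{"name": "carry_out", "arguments": {
  "turn": [
    [0, 0, 0],
    [0, 0, 0],
    [0, 0, 0],
    [0, 0, 0],
    [0, 0, 0],
    [0, 0, 0],
    [0, 0, 0],
    [0, 0, 0],
    [0, 0, 0],
    [0, 0, 0]
  ],
  "translation": [
    [0.2, 0, 0],
    [0.4, 0, 0],
    [0.6, 0, 0],
    [0.8, 0, 0],
    [0.8, 0, 0],
    [0.8, 0, 0],
    [0.8, 0, 0],
    [0.8, 0, 0],
    [0.8, 0, 0],
    [0.8, 0, 0]
  ],
  "claw": [1, 1, 1, 1, 1, 1, 1, 1, 1, 1]
}}

```text
time_s: 21.75
tool_pos: [0.5277, -0.3456, 0.0652]
eef_rot: [-0.114, 1.568, 0.114]
contact_force: [-0.0, -0.9, 1.0]
width: 0.0215
```

```bash
python3 -c "
from disp import *
where()"
```

```text
rel brass: x -0.99 y -0.22 axis z 56.12 F [-0.04 -0.92  0.97] T [ 0.023 -0.097 -0.025]
```

Support of about 3 N is felt at axis height 56.1, so it is home. Releasing slowly, then retreating upward.

{"name": "carry_out", "arguments": {
  "turn": [
    [0, 0, 0],
    [0, 0, 0],
    [0, 0, 0],
    [0, 0, 0],
    [0, 0, 0],
    [0, 0, 0],
    [0, 0, 0],
    [0, 0, 0],
    [0, 0, 0],
    [0, 0, 0]
  ],
  "translation": [
    [0, 0, 0],
    [0, 0, 0],
    [0, 0, 0],
    [0, 0, 0],
    [0, 0, 0],
    [0, 0, 0],
    [0, 0, 0],
    [0, 0, 0],
    [0, 0, 0],
    [0, 0, 0]
  ],
  "claw": [0.74, 0.72, 0.7, 0.68, 0.66, 0.64, 0.6, 0.55, 0.5, 0.5],
  "squeeze": 10
}}

```text
time_s: 22.75
tool_pos: [0.5276, -0.3456, 0.0651]
eef_rot: [-0.114, 1.568, 0.114]
contact_force: [-0.3, -0.2, 0.4]
width: 0.0422
```

```bash
python3 -c "
from disp import *
where();st()
a=snap('wrist'); cv2.imwrite('pics/w6.png',a['frame'][:400,140:500][...,::-1].repeat(2,0).repeat(2,1)[:600])"
```

```text
rel brass: x -1.03 y -0.16 axis z 56.04 F [-0.28 -0.15  0.42] T [-0.056 -0.112 -0.028]
{'time_s': 22.75, 'joints': [0.9074, 0.5482, -0.5247, 1.6043, 0.3021, 1.0708, 0.4451], 'tool_pos': [0.5276, -0.3456, 0.0651], 'eef_rot': [-0.1138, 1.5678, 0.1137], 'contact_force': [-0.2812, -0.1501, 0.4186], 'ft_torque': [-0.0558, -0.1117, -0.0282], 'width': 0.0422}
```

View pics/w6.png

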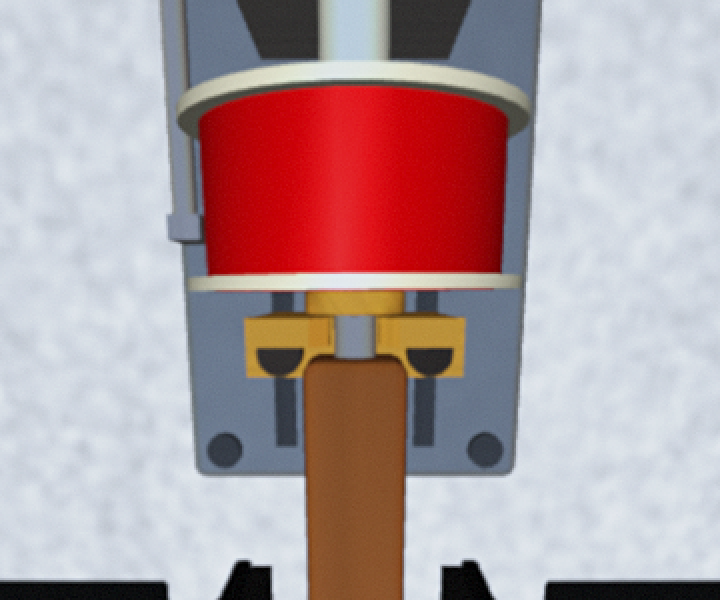

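The neck sits centred in the brass slot, the spool is between the cheeks and the jaws are clear. Retreating up.

{"name": "carry_out", "arguments": {
  "turn": [
    [0, 0, 0],
    [0, 0, 0],
    [0, 0, 0],
    [0, 0, 0],
    [0, 0, 0],
    [0, 0, 0],
    [0, 0, 0],
    [0, 0, 0],
    [0, 0, 0],
    [0, 0, 0]
  ],
  "translation": [
    [-3, 0, 0],
    [-10, 0, 0],
    [-25, 0, 0],
    [-45, 0, 0],
    [-70, 0, 0],
    [-95, 0, 0],
    [-115, 0, 0],
    [-130, 0, 0],
    [-135, 0, 0],
    [-135, 0, 0]
  ],
  "claw": [0.4, 0.4, 0.4, 0.4, 0.4, 0.4, 0.4, 0.4, 0.4, 0.4]
}}

```text
time_s: 23.8
tool_pos: [0.5279, -0.3457, 0.2008]
eef_rot: [-0.114, 1.567, 0.113]
contact_force: [-0.3, -0.7, -0.5]
width: 0.0525
```

```bash
python3 - <<'E'
from disp import *
st(); a=snap('wrist'); P=cloud(a); cv2.imwrite('pics/w7.png',a['frame'][...,::-1])
d=P-np.r_[brass,0]; X=d[...,:2]@ax_*1e3; Y=d[...,:2]@ay*1e3; Z=P[...,2]*1e3
h=cv2.cvtColor(a['frame'],cv2.COLOR_RGB2HSV).astype(int)
def s(n,m): print(n,m.sum(),'x',np.percentile(X[m],[2,50,98]).round(1),'y',np.percentile(Y[m],[2,50,98]).round(1),'z',np.percentile(Z[m],[2,50,98]).round(1))
hd=(np.abs(X+1)<6)
for y0,y1 in((-95,-70),(-40,-10),(-3,3),(50,62),(75,92)): s(f'axis top y {y0}..{y1}',hd&(Y>y0)&(Y<y1)&(Z>40))
m=((h[...,0]<8)|(h[...,0]>172))&(h[...,1]>150)&(np.abs(X)<40)&(Y>0)&(Y<60); s('red',m)
E
```

```text
{'time_s': 23.8, 'joints': [0.9307, 0.4231, -0.5595, 1.4737, 0.2279, 1.3088, 0.497], 'tool_pos': [0.5279, -0.3457, 0.2008], 'eef_rot': [-0.1144, 1.567, 0.1131], 'contact_force': [-0.2694, -0.6777, -0.5007], 'ft_torque': [-0.0296, -0.1708, -0.0288], 'width': 0.0525}
axis top y -95..-70 395 x [-6.8 -0.9  4.2] y [-94.2 -82.  -70.4] z [66.4 67.8 69.1]
axis top y -40..-10 1939 x [-6.7 -0.8  4.8] y [-39.7 -35.6 -11.6] z [ 66.8 270.5 273.1]
axis top y -3..3 119 x [-6.5 -0.7  4.9] y [-2.9 -0.3  2.7] z [47.8 60.3 62.2]
axis top y 50..62 277 x [-6.7 -1.4  4.6] y [50.2 55.9 61.8] z [60.3 62.8 64.8]
axis top y 75..92 416 x [-6.5 -1.3  4.5] y [75.3 83.6 91.8] z [60.4 63.1 65.1]
red 3236 x [-28.9  -0.7  27.2] y [11.7 25.8 39.3] z [66.5 83.2 87.2]
```

View pics/w7.png

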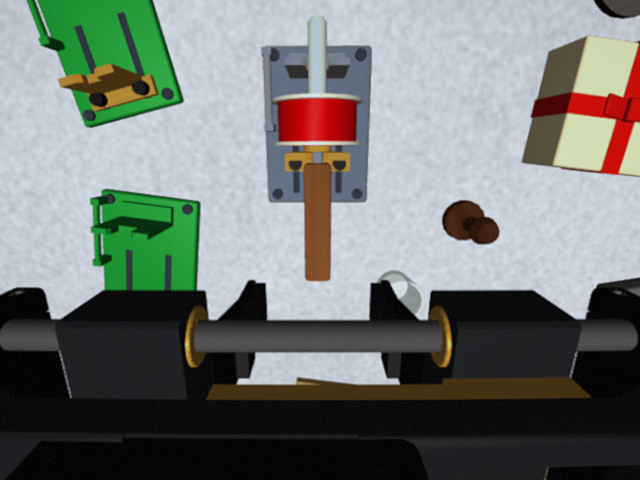

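The handle top is at 67.8 mm (67 expected), neck top at 60.3 (60.5) and rod top at 63 (63). The spindle is seated level and centred and nothing is touching it. Handing in.

```bash
python3 -c "
from bench import r
print(r.sign_off())"
```

```text
the job is handed in; nothing more can be done
None
```

The red spool is on the dispenser and the job was handed in at about 24 s; `sign_off` gave no verdict. I gripped the spindle by its handle and threaded the red spool in the tray bay nearest the robot. I pushed until drag showed the spool was on the collar, lifted it and carried it over. I found the brass cheek with the wrist camera, at about y = 20 mm. After a 1.2 mm sideways correction I lowered the neck in, let go and backed off.

**Forces:** the highest outside force I read, sampled between moves, was about 3 N. The neck took support at an axis height of about 56.1 mm.

**Last camera checks:**

| Top of | Measured (mm) | Expected (mm) |
|---|---|---|
| Handle | 67.8 | 67 |
| Neck | 60.3 | 60.5 |
| Rod at the steel cheek | 63.1 | 63 |

- **Spool:** it hangs about 26 mm from the neck, between the cheeks.
- **Gripper:** it is clear of everything, about 135 mm up.
- **Other things:** those in the last view looked as they were. I did not re-measure the gold and cream spools or the other items at the end.

**Disagreements:** the top and wrist cameras differed by about 3 mm on where the dispenser is. I used the wrist camera and then corrected against the rod itself. The handle read 0.8 mm high, much like the camera's 1–1.6 mm high readings earlier.

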